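# Bolt the seed chest shut

## Task

Bolt the seed chest on the potting bench shut: slide its spring-loaded barrel bolt across by the handle, feel gently for its stop, ease back to the notch just before it, and there turn the handle all the way down into the notch so that the bolt stays shot when you let go. Do not force the bolt against its guide, and leave the other things where they are.

Things in the scene. Friction and masses are not known exactly. Their poses are not given: they have to be found in the camera images.
- chest: Plywood seed chest, 270 (x) x 390 (y) x 110 mm tall, fixed to the bench, turned by up to 0.45 rad. Origin: centre of its underside; z up; its -x side faces the robot. The bolt lies on top along the chest's y, 30 mm above the lid (x = 0, z = 140 mm), and slides towards +y. Barrel and staple: up to 17 mm above the bolt's axis.
- guide: Steel guide of the bolt on the lid, axes as the chest's; origin on the lid, 30 mm straight below the bolt's axis. Its upright fence, 18 to 26 mm to the -x side of the axis and 16 mm higher than it, stops the handle at about 0.6 rad all along the travel, save at the notch (gap). Guide, fence, notch and stop may never be loaded with over 15 N: feel gently.
- gap (a point): Fixed point of the guide at the axis' height, 22 mm to -x of it: where the notch, 16 mm wide along y, was meant to be. Fitted by hand, its middle lies up to 18 mm off along y, unmeasured. 10 mm of fence past it (+y) stands a solid stop strap, 26 mm higher than the axis. The shaft meets the stop at a bolt travel of 58 to 94 mm; the notch's middle is 13 mm of travel back from there.
- bolt (a joint): Travel of the bolt along the chest's +y in m: 0 drawn back (start), 0.108 its mechanical end. A spring pushes it back with 5 N at 0, rising by 0.5 N per 10 mm, plus 1 N of rubbing; let go with the handle up, it runs back to 0.
- handle (a joint): Turn of the handle about the bolt's axis in rad: 0 straight up, positive leans to the chest's -x side, 1.5 fully down (nearly level, end of its turn). It stays where it is put (0.06 N m of rubbing). It starts between 0 and 0.45.
- knob (a point): Centre of the steel ball, 18 mm across, at the end of the handle, 62 mm from the bolt's axis. The handle is a straight steel shaft 10 mm thick. Fingers closing along the chest's y can pinch the ball from above; it pivots between them as the handle turns. With the handle fully down the ball's centre is about 34 mm above the lid.
- pot: Bystander: small open terracotta flowerpot, 74 mm wide, 65 mm tall, on the chest's far side; origin at the centre of its underside.
- jar: Bystander: closed jar, 52 mm wide, 60 mm tall, on the chest; origin at the centre of its underside.
- dibber: Bystander: wooden dibber 118 mm long lying on the chest's far side; origin at the centre of its underside.
- sprayer: Bystander: clear spray bottle with a black trigger head, 195 mm tall, on the bench; origin at the centre of its underside.
- tub: Bystander: open white plastic tub, 110 mm wide, 100 mm tall, on the bench; origin at the centre of its underside.
- trowel: Bystander: flat wooden-handled trowel, 260 mm long, on the bench; origin at the centre of its underside.
- punnet: Bystander: open black plastic punnet 130 x 180 x 60 mm, on the bench; origin at the centre of its underside.

How it is judged:
By the outcome, as a careful person would: the job done as asked, in the order asked, and still so for the second after the job is handed in, with the robot touching nothing.
It also fails if it takes over 56 s, if anything falls off the work surface, if the arm or the gripper's body presses on something with over 40 N, if the wrist force passes 120 N, or if a joint passes its speed limit or range.

## Robot

A 6-joint arm with a two-finger parallel gripper is mounted at the origin on the work surface. World frame = base frame: x ahead of the robot, y to its left, z up, the work surface at z = 0. Lengths are in m, angles in rad, forces in N, time in s.
With the tool pointing down it reaches from about 0.275 to 0.85 m from the base axis. Payload 5.2 kg.
Tool frame: the origin (TCP) lies on the centre line of the jaws, within the pads' length; the fingertips stand arm.tips_ahead ahead of it and the grasp point (between the pads) lies 3 mm ahead of it (arm.tips_ahead is the distance from the TCP to the fingertips, in m); z points along the fingers, y is the line along which they close (so a half turn about z gives the same grasp; the last joint's range is limited). The gripper opens to 85 mm and grips with 20 to 120 N. Pads are 22 mm wide; open, the fingers measure 114 mm over their backs; the gripper's body (76 mm by 85 mm) begins 54 mm behind the grasp point. The pads swing forward as they close: fully open they stand 13 mm farther back than shut.
Start: joints at [-1.429, 0.259, 1.535, -0, 1.348, -0.203], TCP at [0.186, -0.518, 0.227] pointing down, gripper open.
Joint ranges: [-3.14, 3.14], [-0.91, 2.08], [0.19, 2.58], [-1.22, 4.36], [0.22, 2.71], [-3.12, 3.12]. Speed limits (rad/s): [2.57, 2.57, 3.14, 3.14, 3.14, 3.14].

## Interface

Orientations are given as [roll, pitch, yaw] about the fixed x, y, z axes, in that order (R = Rz(yaw) Ry(pitch) Rx(roll)).
In Python, from rig import arm gives the robot as it stands.
- The arm moves only by the tool move_arm, never from a script. Its argument "deltas" is a list of rows, each a list of 7 numbers: the shift along the world's x, y, z in m, then the turn, a rotation vector about the world's x, y, z in degrees, then the opening, from 0 (shut) to 1 (fully open). In form: [[x, y, z, rx, ry, rz, hand], ...]. A call has 1 to 5 rows; each row shifts and turns the commanded pose from where the row before left it; what a row does not reach is not made up. A row lasts 1/10 s, in which the tool goes at most 50 mm and 8.59 degrees, less where a joint would pass 70% of its speed; a pose out of reach is approached as far as the arm can. A call is refused whole if a number of a shift passes 0.05 or a number of a turn 8.59, either way. A call with a gripper value outside its range is refused whole. The fingers move at their own pace and stop on an object; the grip force is fixed at half the most. Time passes only in rows, so rows that do not move let the fingers close. It gives the time, the measured TCP pose, the force, the opening and the grip force at its end, in the units of the state.
- arm.read_state(): the state, without advancing time (a new reading comes with each control period).
- arm.read_camera(name): name is "scene" or "top" or "wrist"; returns a dict with "image" (420x560x3 uint8, red, green, blue), "depth" (420x560 float32, m along the optical axis (not along the pixel's ray), 0 where there is no reading), "K" (3x3 intrinsics, pixels), "position" and "orientation" of the camera in the world. Camera axes: x right, y down, z forward; pixel columns grow to the right and rows downward; lengths in m; the calibration is good to about 2 mm. A picture is of the moment at which its call begins.
- arm.hand_in(): hands the job in; it is judged then, once.
The state is a dict: "time": time; "qpos": joint angles; "qvel": joint speeds; "joint_torque": joint torques, N m; "eef_pos": TCP position; "tool_rot": TCP orientation; "force": force on the tool from outside, world axes, zero at the start; "torque": the same for the moment, N m; "finger_gap": opening from 0.0 (shut) to 1.0 (fully open); "grip_force": force on a finger pad.
Only numpy, scipy, OpenCV 4.12 (cv2) and the standard library are available. Lean on these libraries where they do the work, as an engineer would, in place of code of your own. Each camera call takes 0.05 s, during which the arm holds its last target. There are 200 camera calls.

## Working session

There is one attempt and no reset: what is moved stays moved. The work goes in short steps, Python scripts to look and compute and a tool call to move; the robot and the scene stay as the last step left them, time stands still between calls to the robot, and variables do not carry over. Pictures are saved under pics/ and viewed, at most 10 in all, crops included, and the job is handed in when it is done.

Besides the shell and the picture viewer there is one more tool, called after "Emit:" as a command line: name --pt "numbers of a row" for each row, then --argument value for the rest. move_arm: Moves the arm, as the interface text tells. Its arguments: {"type":"object","properties":{"deltas":{"type":"array"}},"required":["deltas"]}

```bash
ls; mkdir -p pics; python3 - <<'E'
from rig import arm
import cv2,numpy as np
s=arm.read_state();print({k:np.round(v,3) for k,v in s.items()},arm.tips_ahead)
ims=[]
for n in["scene","top"]:
    c=arm.read_camera(n);np.savez(f"pics/{n}.npz",**{k:np.array(v) for k,v in c.items()})
    cv2.imwrite(f"pics/{n}.png",c["image"][:,:,::-1]);print(n,c["K"],c["position"],c["orientation"])
E
```

```text
pics
{'time': np.float64(0.0), 'qpos': array([-1.429,  0.259,  1.536,  0.   ,  1.348, -0.203]), 'qvel': array([ 0.   , -0.001, -0.   ,  0.001,  0.001,  0.001]), 'joint_torque': array([-2.0000e-03, -4.4603e+01, -2.9059e+01, -1.0000e-03,  1.2000e-02,
       -0.0000e+00]), 'eef_pos': array([ 0.186, -0.517,  0.226]), 'tool_rot': array([-3.14 , -0.   ,  0.345]), 'force': array([-0.128, -0.504, -0.4  ]), 'torque': array([ 0.016, -0.019, -0.033]), 'grip_force': np.float64(0.0), 'finger_gap': np.float64(1.002)} 0.022
scene [[405.72212057   0.         285.7961195 ]
 [  0.         405.72212057 208.57059579]
 [  0.           0.           1.        ]] [0.88579593 0.62252213 0.91345919] [-2.37049817  0.00324532  2.64628081]
top [[529.02117306   0.         274.6331252 ]
 [  0.         529.02117306 210.56675523]
 [  0.           0.           1.        ]] [ 0.36839679 -0.03360951  1.89698018] [-3.06142919e+00 -5.91093944e-04 -1.55663526e+00]
```

View pics/top.png

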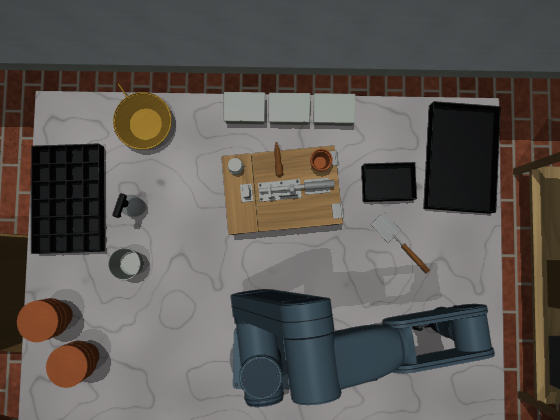

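View pics/scene.png

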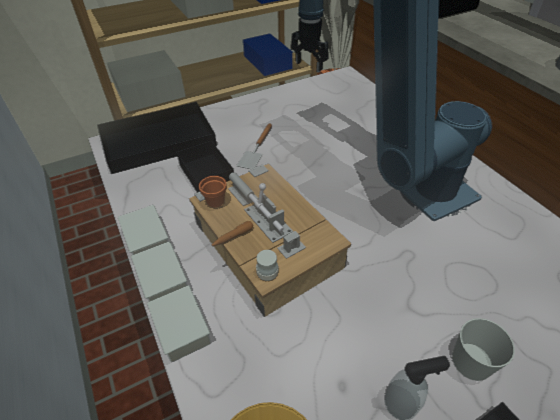

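The top view shows the chest at about (222–343, 147–235), with the bolt running along row ~187 and +y to the left. The jar is at (236,166), the dibber at (278,160) and the pot at (321,161). The scene view shows the handle's ball at about (262,187).

```bash
cat > h.py <<'E'
import numpy as np,cv2
from scipy.spatial.transform import Rotation as R
def load(n): return dict(np.load(f"pics/{n}.npz"))
def pts(c,uv,z=None):
    uv=np.atleast_2d(np.array(uv,float));d=np.c_[uv,np.ones(len(uv))]@np.linalg.inv(c["K"]).T
    d=d@R.from_euler("xyz",c["orientation"]).as_matrix().T
    if z is None: k=c["depth"][uv[:,1].astype(int),uv[:,0].astype(int)]
    else: k=(z-c["position"][2])/d[:,2]
    return c["position"]+d*k[:,None] if z is None else c["position"]+d*np.asarray(k).reshape(-1,1)
E
python3 - <<'E'
from h import *
for n in["top","scene"]:
    c=load(n)
    v,u=np.mgrid[0:420,0:560];uv=np.c_[u.ravel(),v.ravel()]
    P=pts(c,uv);im=c["image"].reshape(-1,3).astype(int)
    lid=(abs(P[:,2]-.11)<.006)&(abs(P[:,0]-.45)<.25)&(abs(P[:,1]+.03)<.3)&(im[:,0]-im[:,2]>30)
    m=cv2.morphologyEx(lid.reshape(420,560).astype(np.uint8),cv2.MORPH_OPEN,np.ones((3,3)))
    q=P[m.ravel()>0];r=cv2.minAreaRect((q[:,:2]*1000).astype(np.float32));print(n,m.sum(),r,np.median(q[:,2]))
    # bolt hardware
    near=(P[:,2]>.14)&(P[:,2]<.3)&(np.linalg.norm(P[:,:2]-np.array(r[0])/1000,axis=1)<.2)
    hi=near&(P[:,2]>.165)
    for a,b in zip(uv[hi][::3],P[hi][::3]): print(a,b.round(3)) if n=="top" else 0
t=load("top")["image"][135:245,210:355,::-1];cv2.imwrite("pics/t2.png",cv2.resize(t,None,fx=5,fy=5,interpolation=cv2.INTER_CUBIC))
t=load("scene")["image"][160:320,180:360,::-1];cv2.imwrite("pics/s2.png",cv2.resize(t,None,fx=3.7,fy=3.7,interpolation=cv2.INTER_CUBIC))
E
```

```text
top 3158 ((583.5292358398438, -54.271026611328125), (265.8175964355469, 388.08245849609375), 6.020028114318848) 0.11002358726425043
[317 149] [ 0.712 -0.169  0.175]
[320 149] [ 0.712 -0.179  0.178]
[323 149] [ 0.713 -0.189  0.173]
[315 150] [ 0.709 -0.163  0.176]
[318 150] [ 0.709 -0.173  0.174]
[324 150] [ 0.71  -0.193  0.172]
[327 150] [ 0.71  -0.203  0.173]
[317 151] [ 0.707 -0.17   0.166]
[328 151] [ 0.706 -0.206  0.176]
[315 152] [ 0.704 -0.164  0.166]
[329 152] [ 0.702 -0.209  0.178]
[315 153] [ 0.7   -0.163  0.169]
[330 153] [ 0.699 -0.212  0.177]
[328 155] [ 0.695 -0.207  0.165]
[311 156] [ 0.689 -0.15   0.174]
[331 156] [ 0.691 -0.216  0.169]
[331 157] [ 0.685 -0.215  0.182]
[310 158] [ 0.682 -0.147  0.173]
[332 158] [ 0.683 -0.219  0.176]
[232 159] [0.676 0.11  0.171]
[235 159] [0.675 0.1   0.173]
[238 159] [0.675 0.09  0.176]
[331 159] [ 0.68  -0.216  0.171]
[231 160] [0.672 0.114 0.171]
[235 160] [0.673 0.101 0.166]
[239 160] [0.671 0.087 0.179]
[331 160] [ 0.676 -0.216  0.174]
[231 161] [0.669 0.113 0.173]
[234 161] [0.669 0.104 0.171]
[237 161] [0.669 0.094 0.17 ]
[310 
[... 1563 characters left out ...]
   0.177]
[233 171] [0.637 0.107 0.166]
[269 185] [ 0.591 -0.013  0.174]
[290 187] [ 0.58  -0.081  0.211]
[293 187] [ 0.581 -0.091  0.207]
[289 188] [ 0.578 -0.078  0.201]
[292 188] [ 0.577 -0.087  0.212]
[268 189] [ 0.578 -0.01   0.169]
[290 189] [ 0.573 -0.081  0.215]
[293 189] [ 0.574 -0.091  0.213]
[289 190] [ 0.572 -0.078  0.197]
[292 190] [ 0.571 -0.087  0.21 ]
[269 191] [ 0.571 -0.013  0.172]
[291 191] [ 0.569 -0.085  0.202]
[268 192] [ 0.569 -0.01   0.166]
[292 192] [ 0.57  -0.089  0.166]
[268 194] [ 0.562 -0.01   0.168]
[269 196] [ 0.555 -0.013  0.169]
scene 6497 ((584.3583374023438, -54.94622802734375), (269.49224853515625, 389.4031066894531), 6.068533420562744) 0.11097241808409208
```

View pics/t2.png

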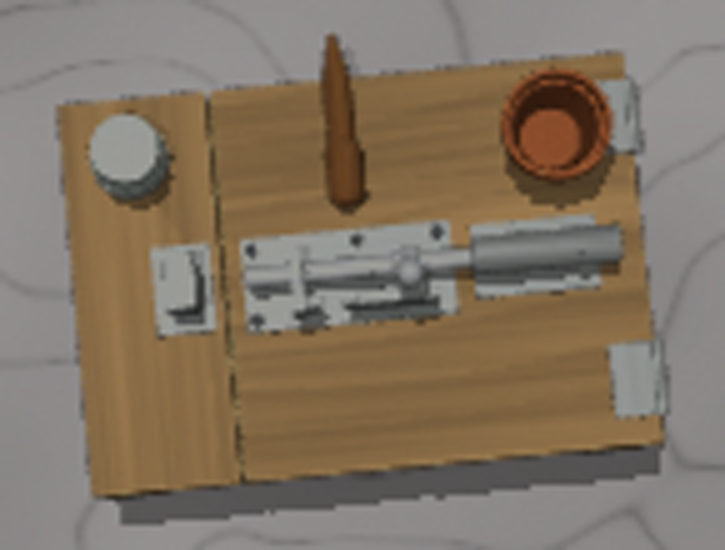

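View pics/s2.png

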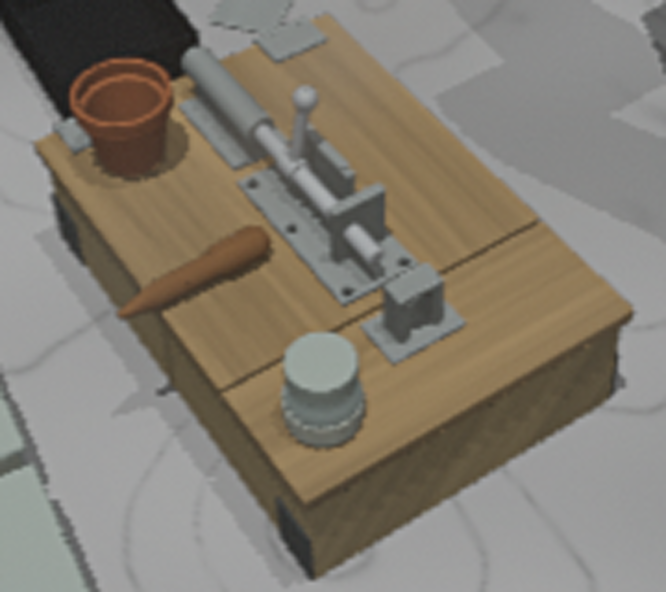

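Emit:
move_arm --pt "0.03 0.033 0.015 0 0 -4 1" --pt "0.03 0.033 0.015 0 0 -4 1" --pt "0.03 0.033 0.015 0 0 -4 1" --pt "0.03 0.033 0.015 0 0 -1.7 1" --pt "0.03 0.033 0.01 0 0 0 1"

```text
time: 0.6
eef_pos: [0.3368, -0.3513, 0.2981]
tool_rot: [3.141, -0.0, 0.104]
force: [-0.3, -0.6, 0.2]
finger_gap: 1.0
grip_force: 0.0
```

Emit:
move_arm --pt "0.03 0.033 0 0 0 0 1" --pt "0.03 0.033 0 0 0 0 1" --pt "0.03 0.033 0 0 0 0 1" --pt "0.03 0.033 0 0 0 0 1" --pt "0.03 0.033 0 0 0 0 1"

```text
time: 1.1
eef_pos: [0.4867, -0.1859, 0.297]
tool_rot: [-3.141, 0.0, 0.106]
force: [0.0, -0.6, -0.0]
finger_gap: 1.002
grip_force: 0.0
```

Emit:
move_arm --pt "0.03 0.034 0 0 0 0 1" --pt "0.03 0.034 0 0 0 0 1" --pt "0.029 0.034 0 0 0 0 1" --pt "0 0 0 0 0 0 1" --pt "0 0 0 0 0 0 1"

```text
time: 1.6
eef_pos: [0.5749, -0.0847, 0.2964]
tool_rot: [-3.141, 0.002, 0.108]
force: [0.4, -0.5, -0.2]
finger_gap: 1.0
grip_force: 0.0
```

```bash
python3 - <<'E'
from rig import arm
from h import *
s=arm.read_state();print(s["time"],s["eef_pos"],s["tool_rot"],s["force"])
c=arm.read_camera("wrist");np.savez("pics/w.npz",**{k:np.array(v) for k,v in c.items()})
cv2.imwrite("pics/w.png",c["image"][:,:,::-1]);print(c["position"],c["orientation"])
v,u=np.mgrid[0:420,0:560];uv=np.c_[u.ravel(),v.ravel()];P=pts(c,uv)
o=np.array([.584,-.0546]);ey=np.array([-.1054,.9944]);L=np.c_[(P[:,:2]-o)@[.9944,.1054],(P[:,:2]-o)@ey,P[:,2]-.11]
k=(L[:,2]>.078)&(L[:,2]<.12)&(abs(L[:,0])<.05)&(abs(L[:,1]+.03)<.04)
q=P[k];A=np.c_[2*q,np.ones(len(q))];x=np.linalg.lstsq(A,(q**2).sum(1),rcond=None)[0];print("sphere",len(q),x[:3],(x[3]+(x[:3]**2).sum())**.5,q.mean(0),q[:,2].max())
t=abs(L[:,0]+.022)<.006
for y in range(-60,80,3):
    m=t&(abs(L[:,1]*1000-y)<1.5)
    print(y,(L[m,2].max()*1000).round(1) if m.any() else None,end="; ")
E
```

```text
1.6 [ 0.57491453 -0.08466843  0.2964136 ] [-3.14125087e+00  1.80474777e-03  1.08273553e-01] [ 0.35613906 -0.48242062 -0.1702203 ]
[ 0.65848924 -0.07601401  0.44381026] [ 2.80985924e+00  9.22824713e-04 -1.46241052e+00]
sphere 421 [ 0.57587702 -0.08880455  0.19927114] 0.010655706208673905 [ 0.57842998 -0.08836911  0.20614305] 0.21167028189773324
-60 6.3; -57 6.2; -54 40.6; -51 48.6; -48 48.1; -45 47.6; -42 47.7; -39 97.6; -36 98.1; -33 99.4; -30 97.9; -27 96.4; -24 47.8; -21 48.4; -18 48.0; -15 48.6; -12 48.2; -9 48.8; -6 48.2; -3 48.1; 0 47.7; 3 46.9; 6 46.7; 9 46.9; 12 237.4; 15 263.5; 18 263.3; 21 260.5; 24 258.1; 27 259.0; 30 263.4; 33 263.7; 36 263.7; 39 263.4; 42 263.1; 45 56.7; 48 None; 51 None; 54 None; 57 6.2; 60 6.9; 63 6.9; 66 7.7; 69 7.2; 72 7.0; 75 6.3; 78 2.6;
```

View pics/w.png

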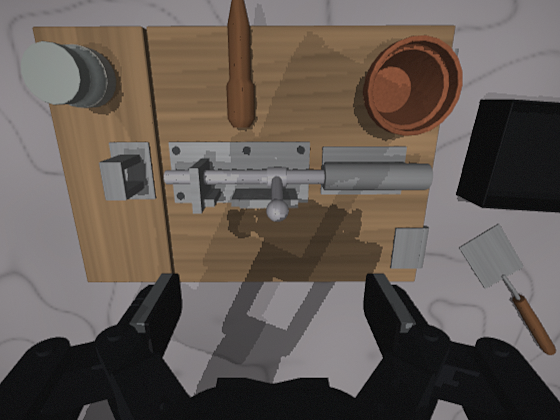

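The wrist view shows the ball at (277,211), the stop strap at (197,185) and the fence behind the handle. I'll descend onto the ball and pinch it.

Emit:
move_arm --pt "0.001 -0.004 -0.02 0 0 0 1" --pt "0 0 -0.02 0 0 0 1" --pt "0 0 -0.02 0 0 0 1" --pt "0 0 -0.02 0 0 0 1" --pt "0 0 -0.014 0 0 0 1"

```text
time: 2.15
eef_pos: [0.5743, -0.0912, 0.202]
tool_rot: [-3.141, 0.002, 0.103]
force: [0.1, -0.8, 0.1]
finger_gap: 0.999
grip_force: 0.0
```

Emit:
move_arm --pt "0 0 0 0 0 0 0.5" --pt "0 0 0 0 0 0 0.3" --pt "0 0 0 0 0 0 0.25" --pt "0 0 0 0 0 0 0.22" --pt "0 0 0 0 0 0 0.22"

```text
time: 2.65
eef_pos: [0.5762, -0.0898, 0.2041]
tool_rot: [3.141, -0.001, 0.106]
force: [-0.3, 0.2, -0.1]
finger_gap: 0.223
grip_force: 0.0
```

```bash
python3 - <<'E'
from rig import arm
from h import *
c=load("w")
o=np.array([.584,-.0546]);M=np.array([[.9944,-.1054],[.1054,.9944]])
for n,uv,z in[("strap",[[210,185],[205,200],[206,212]],.166),("ends",[[205,160],[205,212]],.166)]: print(n,((pts(c,uv,z)[:,:2]-o)@M).round(4))
s=arm.read_state();print(s["eef_pos"],s["force"],s["finger_gap"])
c=arm.read_camera("wrist")
cv2.imwrite("pics/w2.png",c["image"][:,:,::-1])
E
```

```text
strap [[-0.0005  0.0264]
 [-0.0145  0.0318]
 [-0.0261  0.0316]]
ends [[ 0.0218  0.0294]
 [-0.0261  0.0325]]
[ 0.57623142 -0.08984508  0.20413133] [-0.33510126  0.20090385 -0.103051  ] 0.2230009950898092
```

View pics/w2.png

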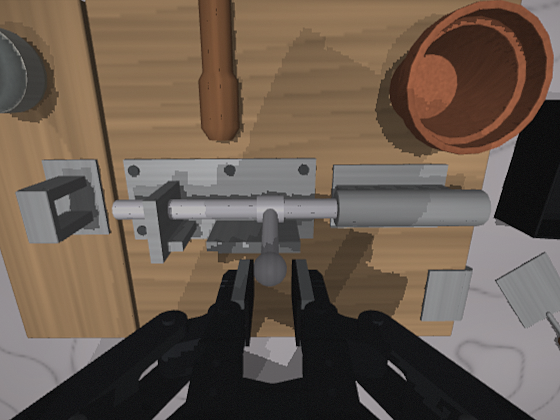

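The ball at (268,268) sits between the pads (250 and 300). The strap at (165,220) crosses over the bolt, with the notch gap at about (200,235). I'll close on the ball.

Emit:
move_arm --pt "0 0 0 0 0 0 0.1" --pt "0 0 0 0 0 0 0" --pt "0 0 0 0 0 0 0" --pt "0 0 0 0 0 0 0"

```text
time: 3.1
eef_pos: [0.5766, -0.0894, 0.2051]
tool_rot: [3.141, -0.002, 0.106]
force: [-0.2, 2.5, 7.3]
finger_gap: 0.0
grip_force: 3.9
```

Emit:
move_arm --pt "-0.0005 0.005 0 0 0 0 0" --pt "-0.0005 0.005 0 0 0 0 0" --pt "-0.0005 0.005 0 0 0 0 0" --pt "0 0 0 0 0 0 0"

```text
time: 3.5
eef_pos: [0.5741, -0.0737, 0.2031]
tool_rot: [-3.141, 0.001, 0.106]
force: [0.5, -0.1, -0.6]
finger_gap: -0.001
grip_force: 0.0
```

The fingers shut above the ball and missed it. I'll open, go back and look.

Emit:
move_arm --pt "0 0 0.015 0 0 0 0" --pt "0 0 0.015 0 0 0 0" --pt "0.0015 -0.015 0 0 0 0 0.5" --pt "0 0 0 0 0 0 0.5" --pt "0 0 0 0 0 0 0.5"

```text
time: 4.0
eef_pos: [0.5754, -0.0902, 0.232]
tool_rot: [-3.141, 0.002, 0.104]
force: [-0.5, 0.3, -0.3]
finger_gap: 0.494
grip_force: 0.0
```

```bash
cat > look.py <<'E'
from rig import arm
from h import *
import sys
s=arm.read_state();print(s["time"],s["eef_pos"],s["tool_rot"],s["force"],s["finger_gap"])
o=np.array([.584,-.0546]);M=np.array([[.9944,-.1054],[.1054,.9944]])
ims=[]
for n in sys.argv[2:]:
    c=arm.read_camera(n);ims.append(c["image"][:,:,::-1])
    v,u=np.mgrid[0:420,0:560];uv=np.c_[u.ravel(),v.ravel()];P=pts(c,uv);im=c["image"].reshape(-1,3).astype(int)
    L=np.c_[(P[:,:2]-o)@M,P[:,2]-.11]
    k=(L[:,2]>.06)&(L[:,2]<.115)&(abs(L[:,0]+.02)<.05)&(abs(L[:,1])<.1)&(im.min(1)>70)
    m=k.reshape(420,560).astype(np.uint8);nn,lab,st,ce=cv2.connectedComponentsWithStats(m)
    for i in range(1,nn):
        if st[i,4]<15: continue
        q=P[lab.ravel()==i];print(n,st[i],ce[i].round(),q.mean(0).round(4),"zmax",np.percentile(q[:,2],95).round(4),"local",L[lab.ravel()==i].mean(0).round(4))
if "wrist" in sys.argv: cv2.imwrite(f"pics/{sys.argv[1]}.png",ims[-1])
E
python3 look.py w3 scene wrist
```

```text
4.0 [ 0.57540042 -0.09018055  0.23202064] [-3.14062552e+00  1.81967834e-03  1.04486977e-01] [-0.4644866   0.27255939 -0.31880499] 0.4943916910366792
scene [259 183   7  15  69] [261. 189.] [ 0.5786 -0.084   0.195 ] zmax 0.2104 local [-0.0085 -0.0287  0.085 ]
wrist [256 209  29  51 907] [270. 238.] [ 0.5799 -0.0881  0.1998] zmax 0.2101 local [-0.0076 -0.0329  0.0898]
```

View pics/w3.png

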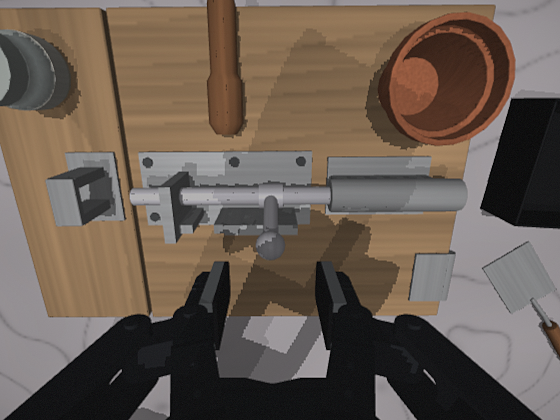

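```bash
python3 - <<'E'
from rig import arm
from h import *
s=arm.read_state();c=arm.read_camera("wrist");p=np.array(s["eef_pos"])
Rm=R.from_euler("xyz",c["orientation"]).as_matrix()
def proj(P): q=c["K"]@(Rm.T@(np.array(P)-c["position"]));return (q[:2]/q[2]).round(1)
print(c["position"],"tcp",proj(p),"tips",proj(p-[0,0,.022]),"tips at grasp height prev",proj([p[0],p[1],.201]))
g=cv2.cvtColor(c["image"],cv2.COLOR_RGB2GRAY)
h=cv2.HoughCircles(g[215:275,245:295],cv2.HOUGH_GRADIENT,1,20,param1=80,param2=8,minRadius=9,maxRadius=20);print(h)
if h is not None:
    for a in h[0][:2]: print(pts(c,[a[:2]+[245,215]],.2),pts(c,[a[:2]+[245,215]],.197))
v,u=np.mgrid[228:262,253:287];uv=np.c_[u.ravel(),v.ravel()];P=pts(c,uv);k=P[:,2]>.195;q=P[k]
from scipy.optimize import least_squares
f=least_squares(lambda x:np.linalg.norm(q-x,axis=1)-.009,[.576,-.088,.2],loss="soft_l1",f_scale=.001);print("fit",f.x,len(q),np.abs(f.fun).mean())
E
```

```text
[ 0.65898341 -0.08135638  0.37955608] tcp [271.7 270.5] tips [271.8 251.5] tips at grasp height prev [271.8 244.8]
[[[29.5 34.5 19.4]
  [13.5 19.5 11.3]]]
[[ 0.57188263 -0.09165518  0.2       ]] [[ 0.57042736 -0.09182725  0.197     ]]
[[ 0.58086369 -0.08090554  0.2       ]] [[ 0.57955848 -0.08089801  0.197     ]]
fit [ 0.5755869  -0.08873625  0.20140854] 687 0.0028150817986562307
```

The ball, at (269,245), hasn't moved and the xy is right, so the pads were too high. I'll go 8 mm lower.

Emit:
move_arm --pt "0 0.001 -0.012 0 0 0 0.5" --pt "0 0 -0.012 0 0 0 0.5" --pt "0 0 -0.012 0 0 0 0.5" --pt "0 0 0 0 0 0 0.3" --pt "0 0 0 0 0 0 0.22"

```text
time: 4.65
eef_pos: [0.5756, -0.0885, 0.1966]
tool_rot: [-3.141, 0.001, 0.106]
force: [0.8, -0.6, 0.1]
finger_gap: 0.213
grip_force: 0.0
```

Emit:
move_arm --pt "0 0 0 0 0 0 0.2" --pt "0 0 0 0 0 0 0.1" --pt "0 0 0 0 0 0 0.1" --pt "0 0 0 0 0 0 0.1"

```text
time: 5.05
eef_pos: [0.5759, -0.0884, 0.1977]
tool_rot: [-3.141, -0.0, 0.106]
force: [-1.3, 1.1, -0.0]
finger_gap: 0.143
grip_force: 58.5
```

Emit:
move_arm --pt "-0.0005 0.005 0 0 0 0 0" --pt "-0.0005 0.005 0 0 0 0 0" --pt "-0.0006 0.005 0 0 0 0 0" --pt "0 0 0 0 0 0 0"

```text
time: 5.45
eef_pos: [0.5748, -0.0751, 0.1978]
tool_rot: [3.138, -0.001, 0.106]
force: [-0.1, -3.9, -0.2]
finger_gap: 0.144
grip_force: 58.5
```

```bash
python3 look.py w4 scene wrist
```

```text
5.45 [ 0.57479918 -0.07509987  0.19775357] [ 3.13794419e+00 -1.08249056e-03  1.05551981e-01] [-0.13424417 -3.94110392 -0.20889082] 0.14361125661121268
scene [261 186   5  14  44] [263. 194.] [ 0.581  -0.0681  0.1939] zmax 0.2222 local [-0.0044 -0.0131  0.0839]
wrist [265 230  18  29 379] [272. 244.] [ 0.5831 -0.0745  0.1825] zmax 0.1936 local [-0.003  -0.0197  0.0725]
wrist [261 260  24  33 722] [273. 276.] [ 0.5775 -0.0752  0.2079] zmax 0.2105 local [-0.0087 -0.0198  0.0979]
```

View pics/w4.png

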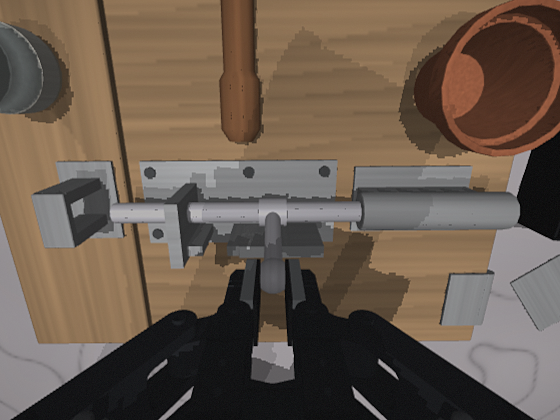

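The ball at (272,275) is held between the pads and the bolt is moving. I'll carry on to about 45 mm of travel.

Emit:
move_arm --pt "-0.0005 0.005 0 0 0 0 0" --pt "-0.0005 0.005 0 0 0 0 0" --pt "-0.0006 0.005 0 0 0 0 0" --pt "-0.0005 0.005 0 0 0 0 0" --pt "0 0 0 0 0 0 0"

```text
time: 6.05
eef_pos: [0.5726, -0.0551, 0.1977]
tool_rot: [3.138, -0.001, 0.106]
force: [0.4, -6.1, -0.8]
finger_gap: 0.142
grip_force: 58.6
```

Emit:
move_arm --pt "-0.0005 0.005 0 0 0 0 0" --pt "-0.0005 0.005 0 0 0 0 0" --pt "0 0 0 0 0 0 0" --pt "0 0 0 0 0 0 0"

```text
time: 6.45
eef_pos: [0.5717, -0.0453, 0.1978]
tool_rot: [3.138, -0.001, 0.105]
force: [-0.1, -7.6, 0.2]
finger_gap: 0.142
grip_force: 58.7
```

Emit:
move_arm --pt "-0.0004 0.004 0 0 0 0 0" --pt "-0.0004 0.004 0 0 0 0 0" --pt "0 0 0 0 0 0 0" --pt "0 0 0 0 0 0 0"

```text
time: 6.85
eef_pos: [0.5709, -0.0376, 0.1978]
tool_rot: [3.138, -0.001, 0.105]
force: [0.4, -6.6, 0.3]
finger_gap: 0.143
grip_force: 58.7
```

Emit:
move_arm --pt "-0.0001 0.001 0 0 0 0 0" --pt "-0.0001 0.001 0 0 0 0 0" --pt "0 0 0 0 0 0 0"

```text
time: 7.15
eef_pos: [0.5708, -0.0361, 0.1978]
tool_rot: [3.137, -0.001, 0.105]
force: [-0.4, -8.7, 0.0]
finger_gap: 0.138
grip_force: 58.6
```

Emit:
move_arm --pt "-0.0001 0.001 0 0 0 0 0" --pt "0 0 0 0 0 0 0" --pt "0 0 0 0 0 0 0"

```text
time: 7.45
eef_pos: [0.5707, -0.0351, 0.1978]
tool_rot: [3.137, -0.001, 0.105]
force: [1.3, -7.9, 0.1]
finger_gap: 0.142
grip_force: 58.7
```

Emit:
move_arm --pt "-0.0001 0.001 0 0 0 0 0" --pt "-0.0001 0.001 0 0 0 0 0" --pt "0 0 0 0 0 0 0" --pt "0 0 0 0 0 0 0"

```text
time: 7.85
eef_pos: [0.5705, -0.0331, 0.1978]
tool_rot: [3.137, -0.001, 0.105]
force: [-0.1, -7.7, -1.2]
finger_gap: 0.139
grip_force: 58.7
```

Emit:
move_arm --pt "-0.0001 0.001 0 0 0 0 0" --pt "0 0 0 0 0 0 0" --pt "0 0 0 0 0 0 0"

```text
time: 8.15
eef_pos: [0.5704, -0.0322, 0.1978]
tool_rot: [3.137, -0.001, 0.105]
force: [-0.3, -7.1, 0.2]
finger_gap: 0.141
grip_force: 58.7
```

Emit:
move_arm --pt "-0.0001 0.001 0 0 0 0 0" --pt "0 0 0 0 0 0 0" --pt "0 0 0 0 0 0 0"

```text
time: 8.45
eef_pos: [0.5703, -0.0312, 0.1978]
tool_rot: [3.137, -0.001, 0.105]
force: [-0.2, -8.2, -0.6]
finger_gap: 0.14
grip_force: 58.7
```

Emit:
move_arm --pt "-0.0001 0.001 0 0 0 0 0" --pt "0 0 0 0 0 0 0" --pt "0 0 0 0 0 0 0"

```text
time: 8.75
eef_pos: [0.5702, -0.0302, 0.1978]
tool_rot: [3.137, -0.001, 0.105]
force: [-0.5, -8.2, 0.4]
finger_gap: 0.142
grip_force: 58.7
```

Emit:
move_arm --pt "-0.0001 0.001 0 0 0 0 0" --pt "0 0 0 0 0 0 0" --pt "0 0 0 0 0 0 0"

```text
time: 9.05
eef_pos: [0.5701, -0.0292, 0.1978]
tool_rot: [3.137, -0.001, 0.105]
force: [-0.5, -8.6, -1.0]
finger_gap: 0.142
grip_force: 58.7
```

```bash
python3 look.py w5 wrist
```

```text
9.05 [ 0.57009722 -0.0291923   0.19782619] [ 3.13697730e+00 -9.69257835e-04  1.05027198e-01] [-0.51630651 -8.60377588 -0.98645671] 0.14195385976233482
wrist [265 229  17  29 326] [272. 243.] [ 0.5785 -0.0286  0.1814] zmax 0.1932 local [-0.0027  0.0264  0.0714]
wrist [261 261  24  32 702] [273. 276.] [ 0.5726 -0.0294  0.208 ] zmax 0.2105 local [-0.0087  0.0263  0.098 ]
```

View pics/w5.png

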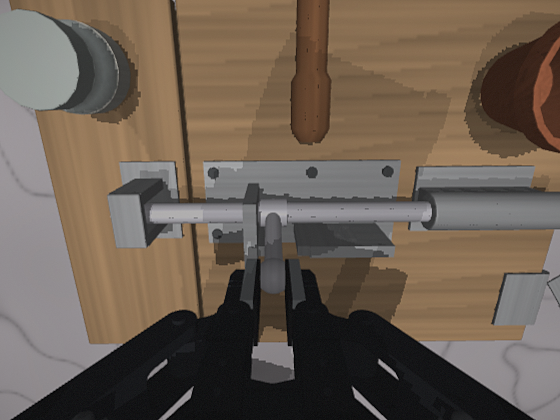

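The shaft (left edge at about col 264) is almost at the strap (right edge at about 261), so I'll use finer steps.

Emit:
move_arm --pt "0 0.0005 0 0 0 0 0" --pt "0 0 0 0 0 0 0" --pt "0 0 0 0 0 0 0"

```text
time: 9.4
eef_pos: [0.5701, -0.0288, 0.1979]
tool_rot: [3.137, -0.001, 0.105]
force: [0.0, -8.7, -0.2]
finger_gap: 0.146
grip_force: 58.7
```

Emit:
move_arm --pt "0 0.0005 0 0 0 0 0" --pt "0 0 0 0 0 0 0" --pt "0 0 0 0 0 0 0"

```text
time: 9.7
eef_pos: [0.5701, -0.0283, 0.1978]
tool_rot: [3.137, -0.001, 0.105]
force: [0.1, -8.8, -0.6]
finger_gap: 0.142
grip_force: 58.7
```

Emit:
move_arm --pt "-0.0001 0.0005 0 0 0 0 0" --pt "0 0 0 0 0 0 0" --pt "0 0 0 0 0 0 0"

```text
time: 10.0
eef_pos: [0.5701, -0.0278, 0.1979]
tool_rot: [3.137, -0.001, 0.105]
force: [0.3, -9.4, -0.5]
finger_gap: 0.142
grip_force: 58.7
```

Emit:
move_arm --pt "0 0.0005 0 0 0 0 0" --pt "0 0 0 0 0 0 0" --pt "0 0 0 0 0 0 0"

```text
time: 10.3
eef_pos: [0.57, -0.0273, 0.1978]
tool_rot: [3.137, -0.001, 0.105]
force: [0.3, -8.5, -0.1]
finger_gap: 0.142
grip_force: 58.7
```

Emit:
move_arm --pt "0 0.0005 0 0 0 0 0" --pt "0 0 0 0 0 0 0" --pt "0 0 0 0 0 0 0"

```text
time: 10.6
eef_pos: [0.57, -0.0268, 0.1979]
tool_rot: [3.137, -0.001, 0.105]
force: [-1.3, -9.6, -0.7]
finger_gap: 0.14
grip_force: 58.7
```

Emit:
move_arm --pt "-0.0001 0.0005 0 0 0 0 0" --pt "0 0 0 0 0 0 0" --pt "0 0 0 0 0 0 0"

```text
time: 10.9
eef_pos: [0.5699, -0.0264, 0.1979]
tool_rot: [3.137, -0.001, 0.105]
force: [-0.4, -7.7, -0.5]
finger_gap: 0.144
grip_force: 58.7
```

Emit:
move_arm --pt "0 0.0005 0 0 0 0 0" --pt "0 0 0 0 0 0 0" --pt "0 0 0 0 0 0 0"

```text
time: 11.2
eef_pos: [0.5699, -0.0259, 0.1979]
tool_rot: [3.137, -0.001, 0.105]
force: [0.1, -8.9, -0.1]
finger_gap: 0.145
grip_force: 58.7
```

Emit:
move_arm --pt "0 0.0005 0 0 0 0 0" --pt "0 0 0 0 0 0 0" --pt "0 0 0 0 0 0 0"

```text
time: 11.5
eef_pos: [0.5699, -0.0254, 0.1979]
tool_rot: [3.137, -0.001, 0.105]
force: [-0.1, -9.3, 0.3]
finger_gap: 0.14
grip_force: 58.7
```

Emit:
move_arm --pt "-0.0001 0.0005 0 0 0 0 0" --pt "0 0 0 0 0 0 0" --pt "0 0 0 0 0 0 0"

```text
time: 11.8
eef_pos: [0.5699, -0.0248, 0.1979]
tool_rot: [3.137, -0.001, 0.105]
force: [-1.1, -9.1, -0.5]
finger_gap: 0.141
grip_force: 58.7
```

Emit:
move_arm --pt "0 0.0005 0 0 0 0 0" --pt "0 0 0 0 0 0 0" --pt "0 0 0 0 0 0 0"

```text
time: 12.1
eef_pos: [0.5698, -0.0243, 0.1979]
tool_rot: [3.137, -0.001, 0.105]
force: [1.2, -10.2, -0.1]
finger_gap: 0.14
grip_force: 58.7
```

Emit:
move_arm --pt "0 0 0 0 0 0 0"

```text
time: 12.2
eef_pos: [0.5698, -0.0243, 0.1979]
tool_rot: [3.137, -0.001, 0.105]
force: [-0.2, -9.4, -0.8]
finger_gap: 0.142
grip_force: 58.7
```

Emit:
move_arm --pt "0 0 0 0 0 0 0"

```text
time: 12.3
eef_pos: [0.5698, -0.0243, 0.1979]
tool_rot: [3.137, -0.001, 0.105]
force: [-0.8, -8.5, -1.2]
finger_gap: 0.141
grip_force: 58.7
```

Emit:
move_arm --pt "0 0.0005 0 0 0 0 0" --pt "0 0 0 0 0 0 0" --pt "0 0 0 0 0 0 0"

```text
time: 12.6
eef_pos: [0.5699, -0.0242, 0.1979]
tool_rot: [3.136, -0.001, 0.105]
force: [-0.4, -10.8, -1.0]
finger_gap: 0.141
grip_force: 58.7
```

Emit:
move_arm --pt "0 0 0 0 0 0 0"

```text
time: 12.7
eef_pos: [0.5699, -0.0242, 0.1979]
tool_rot: [3.136, -0.001, 0.105]
force: [-0.4, -9.1, 0.4]
finger_gap: 0.139
grip_force: 58.7
```

Emit:
move_arm --pt "0 0.0005 0 0 0 0 0" --pt "0 0 0 0 0 0 0" --pt "0 0 0 0 0 0 0"

```text
time: 13.0
eef_pos: [0.5699, -0.0242, 0.1979]
tool_rot: [3.135, -0.001, 0.105]
force: [-0.3, -11.2, -0.9]
finger_gap: 0.144
grip_force: 58.7
```

Emit:
move_arm --pt "0 0 0 0 0 0 0"

```text
time: 13.1
eef_pos: [0.5699, -0.0241, 0.1979]
tool_rot: [3.135, -0.001, 0.105]
force: [0.0, -12.2, 0.3]
finger_gap: 0.143
grip_force: 58.7
```

The stop is felt at y = -0.0242. I'll ease back 13 mm.

Emit:
move_arm --pt "0.0005 -0.004 0 0 0 0 0" --pt "0.0005 -0.005 0 0 0 0 0" --pt "0.0005 -0.0047 0 0 0 0 0" --pt "0 0 0 0 0 0 0" --pt "0 0 0 0 0 0 0"

```text
time: 13.6
eef_pos: [0.5714, -0.0371, 0.1979]
tool_rot: [3.137, -0.001, 0.105]
force: [0.1, -9.7, -0.4]
finger_gap: 0.139
grip_force: 58.7
```

Emit:
move_arm --pt "-0.005 -0.0005 -0.0013 0 0 0 0" --pt "-0.0051 -0.0006 -0.0015 0 0 0 0" --pt "-0.0042 -0.0004 -0.0018 0 0 0 0" --pt "-0.0042 -0.0005 -0.002 0 0 0 0" --pt "0 0 0 0 0 0 0"

```text
time: 14.1
eef_pos: [0.5537, -0.0391, 0.1933]
tool_rot: [3.136, -0.005, 0.105]
force: [-2.4, -6.9, 10.0]
finger_gap: 0.129
grip_force: 57.4
```

Emit:
move_arm --pt "-0.002 -0.0002 -0.0012 0 0 0 0" --pt "-0.002 -0.0002 -0.0013 0 0 0 0" --pt "0 0 0 0 0 0 0"

```text
time: 14.4
eef_pos: [0.5485, -0.0368, 0.1893]
tool_rot: [3.141, -0.002, 0.105]
force: [0.1, 1.4, 0.2]
finger_gap: -0.0
grip_force: 0.0
```

The pinch slipped off the top of the ball because it was too shallow, and the bolt has run back. I'll lift, go back and look.

Emit:
move_arm --pt "0.004 -0.01 0.02 0 0 0 0.5" --pt "0.005 -0.02 0.02 0 0 0 0.5" --pt "0.005 -0.02 0.01 0 0 0 0.5" --pt "0 0 0 0 0 0 0.5" --pt "0 0 0 0 0 0 0.5"

```text
time: 14.9
eef_pos: [0.5621, -0.0864, 0.2377]
tool_rot: [-3.141, 0.0, 0.105]
force: [0.3, -0.8, -0.1]
finger_gap: 0.502
grip_force: 0.0
```

```bash
cat >> look.py <<'E'
from scipy.optimize import least_squares
q=P[k&(L[:,2]>.078)] if k.any() else P[:0]
f=least_squares(lambda x:np.linalg.norm(q-x,axis=1)-.009,q.mean(0)-[0,0,.007],loss="soft_l1",f_scale=.0005);print("ball",f.x.round(4),len(q),np.abs(f.fun).mean(),"tcp-ball",(s["eef_pos"]-f.x).round(4))
print("f",c["K"][0,0])
E
python3 look.py w6 wrist
```

```text
14.9 [ 0.5621459  -0.08639247  0.23765796] [-3.14052491e+00  3.59110196e-04  1.04874781e-01] [ 0.30676501 -0.75658571 -0.05612632] 0.5016038236271951
wrist [271 209  14  30 346] [277. 224.] [ 0.5653 -0.0897  0.1785] zmax 0.1862 local [-0.0223 -0.0329  0.0685]
wrist [265 239  26  25 496] [278. 251.] [ 0.5534 -0.091   0.196 ] zmax 0.1988 local [-0.0343 -0.033   0.086 ]
ball [ 0.5513 -0.0915  0.1897] 499 0.0003895223024637288 tcp-ball [0.0109 0.0051 0.0479]
f 320.9805966765595
```

View pics/w6.png

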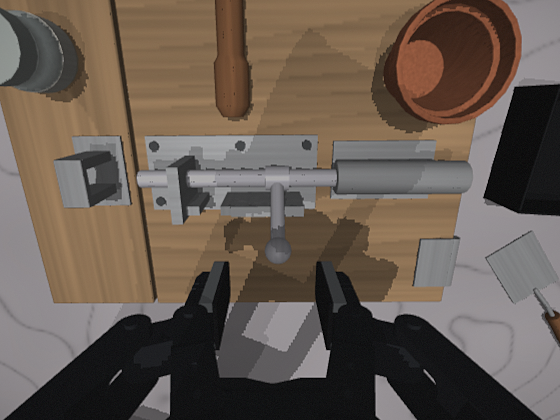

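The ball, now at (278,251), leans to about 0.63 rad and the bolt is drawn back. The fit is good: ball at (0.5513, -0.0915, 0.1897). I'll grip deeper this time.

Emit:
move_arm --pt "-0.0109 -0.0051 -0.01 0 0 0 0.5" --pt "0 0 -0.014 0 0 0 0.5" --pt "0 0 -0.015 0 0 0 0.5" --pt "0 0 -0.0155 0 0 0 0.4" --pt "0 0 0 0 0 0 0.3"

```text
time: 15.45
eef_pos: [0.5492, -0.09, 0.1807]
tool_rot: [-3.138, 0.005, 0.107]
force: [-0.6, -0.2, -0.6]
finger_gap: 0.3
grip_force: 0.0
```

Emit:
move_arm --pt "0 0 0 0 0 0 0.22" --pt "0 0 0 0 0 0 0.15" --pt "0 0 0 0 0 0 0.05" --pt "0 0 0 0 0 0 0" --pt "0 0 0 0 0 0 0"

```text
time: 15.95
eef_pos: [0.5514, -0.0912, 0.1841]
tool_rot: [-3.141, -0.001, 0.106]
force: [-1.5, 3.5, 1.9]
finger_gap: 0.159
grip_force: 58.8
```

Emit:
move_arm --pt "0.0034 0.0003 0.0023 0 0 0 0" --pt "0.0035 0.0004 0.0021 0 0 0 0" --pt "0.0042 0.0004 0.002 0 0 0 0" --pt "0.0042 0.0005 0.0018 0 0 0 0" --pt "0 0 0 0 0 0 0"

```text
time: 16.45
eef_pos: [0.568, -0.0914, 0.1933]
tool_rot: [3.139, -0.002, 0.106]
force: [0.1, -0.3, -0.2]
finger_gap: 0.0
grip_force: 0.0
```

Emit:
move_arm --pt "0.0045 0.0005 0.0014 0 0 0 0" --pt "0.0045 0.0005 0.0012 0 0 0 0" --pt "0 0 0 0 0 0 0"

```text
time: 16.75
eef_pos: [0.5767, -0.0896, 0.1947]
tool_rot: [3.141, -0.001, 0.106]
force: [-1.1, -0.4, -0.4]
finger_gap: 0.002
grip_force: 0.0
```

```bash
python3 look.py w7 wrist
```

```text
16.75 [ 0.57666092 -0.08955613  0.19468934] [ 3.14097929e+00 -1.06537975e-03  1.05673663e-01] [-1.12647632 -0.38384806 -0.42822947] 0.002463217666916781
wrist [263 251  16   8  81] [271. 255.] [ 0.5735 -0.0892  0.1716] zmax 0.1734 local [-0.0141 -0.0333  0.0616]
ball [ 0.5795 -0.0859  0.2067] 4 6.887399423762723e-05 tcp-ball [-0.0028 -0.0037 -0.0121]
f 320.9805966765595
```

Slipped again. I'll measure where the fingertips and pads really are relative to the TCP, using the wrist depth, at this opening and at a wider one.

Emit:
move_arm --pt "0 0 0.025 0 0 0 0.22" --pt "0 0 0.025 0 0 0 0.22" --pt "0 0 0 0 0 0 0.22" --pt "0 0 0 0 0 0 0.22"

```text
time: 17.2
eef_pos: [0.5758, -0.0893, 0.2447]
tool_rot: [3.141, -0.001, 0.106]
force: [0.8, -0.7, -0.6]
finger_gap: 0.222
grip_force: 0.0
```

```bash
cat > tips.py <<'E'
from rig import arm
from h import *
s=arm.read_state();c=arm.read_camera("wrist");np.savez("pics/tips.npz",**{k:np.array(v) for k,v in c.items()})
v,u=np.mgrid[0:420,0:560];uv=np.c_[u.ravel(),v.ravel()];P=pts(c,uv);Rt=R.from_euler("xyz",s["tool_rot"]).as_matrix()
T=(P-s["eef_pos"])@Rt*1000
print(s["time"],s["eef_pos"],s["finger_gap"])
k=(abs(T[:,0])<25)&(abs(T[:,1])<60)&(T[:,2]<40)&(T[:,2]>-60)&(c["depth"].ravel()>0)
for a in range(-40,44,4):
  row=[]
  for sgn in(1,-1):
    m=k&(abs(T[:,2]-a)<2)&(sgn*T[:,1]>-2);row.append((m.sum(),)+((np.percentile(T[m,1]*sgn,3).round(1),T[m,0].min().round(1),T[m,0].max().round(1),uv[m].mean(0).round()) if m.sum()>3 else ()))
  print(a,row)
E
python3 tips.py; python3 look.py w8 wrist
```

```text
17.2 [ 0.57578092 -0.08931944  0.24472858] 0.22196997994940598
-40 [(np.int64(207), np.float64(9.8), np.float64(-10.5), np.float64(12.6), array([302., 308.])), (np.int64(193), np.float64(8.9), np.float64(-11.4), np.float64(12.2), array([244., 308.]))]
-36 [(np.int64(190), np.float64(9.8), np.float64(-9.3), np.float64(12.4), array([308., 297.])), (np.int64(201), np.float64(8.9), np.float64(-10.5), np.float64(12.3), array([237., 298.]))]
-32 [(np.int64(197), np.float64(9.8), np.float64(-10.4), np.float64(12.6), array([308., 292.])), (np.int64(198), np.float64(8.9), np.float64(-10.7), np.float64(12.3), array([237., 291.]))]
-28 [(np.int64(175), np.float64(9.8), np.float64(-7.6), np.float64(12.4), array([308., 287.])), (np.int64(167), np.float64(8.9), np.float64(-7.2), np.float64(12.3), array([238., 287.]))]
-24 [(np.int64(163), np.float64(9.8), np.float64(-10.1), np.float64(12.3), array([307., 282.])), (np.int64(167), np.float64(8.9), np.float64(-10.6), np.float64(12.0), array([238., 282.]))]
-20 [(np.int64(163), np.float64(9.8), np.float64(-5.6), np.float64(12.2), array([306., 277.])),
[... 1005 characters left out ...]
,)]
20 [(np.int64(0),), (np.int64(0),)]
24 [(np.int64(0),), (np.int64(0),)]
28 [(np.int64(0),), (np.int64(0),)]
32 [(np.int64(0),), (np.int64(0),)]
36 [(np.int64(0),), (np.int64(0),)]
40 [(np.int64(0),), (np.int64(0),)]
17.25 [ 0.57523424 -0.08914128  0.24377733] [-3.14122715e+00  9.07215634e-04  1.05677437e-01] [ 0.81871817  0.32200564 -0.5116937 ] 0.22196588315688529
wrist [265 220  14  30 344] [271. 235.] [ 0.5676 -0.0893  0.1794] zmax 0.1877 local [-0.02   -0.0328  0.0694]
wrist [259 250  25  24 464] [271. 261.] [ 0.5563 -0.0907  0.198 ] zmax 0.2007 local [-0.0313 -0.033   0.088 ]
ball [ 0.5541 -0.0912  0.1918] 478 0.0003917875417860051 tcp-ball [0.0212 0.002  0.052 ]
f 320.9805966765595
```

Key finding: the finger pads end about 6 mm *behind* the nominal TCP, so I was catching the ball only by the pad tips. I'll put the TCP about 20 mm below the ball's centre this time.

Emit:
move_arm --pt "-0.0211 -0.0021 0 0 0 0 0.5" --pt "0 0 -0.018 0 0 0 0.5" --pt "0 0 -0.018 0 0 0 0.5" --pt "0 0 -0.018 0 0 0 0.5" --pt "0 0 -0.018 0 0 0 0.5"

```text
time: 17.8
eef_pos: [0.5537, -0.0911, 0.1706]
tool_rot: [-3.141, 0.002, 0.106]
force: [0.7, -0.3, -0.1]
finger_gap: 0.502
grip_force: 0.0
```

Emit:
move_arm --pt "0 0 0 0 0 0 0.3" --pt "0 0 0 0 0 0 0.22" --pt "0 0 0 0 0 0 0.15" --pt "0 0 0 0 0 0 0.1" --pt "0 0 0 0 0 0 0"

```text
time: 18.3
eef_pos: [0.5547, -0.0908, 0.1727]
tool_rot: [-3.141, -0.0, 0.106]
force: [0.2, 3.0, -3.9]
finger_gap: 0.166
grip_force: 58.5
```

```bash
python3 tips.py | cut -c1-250; python3 look.py w9 wrist;python3 -c "
from rig import arm;print(arm.tips_ahead)"
```

```text
18.3 [ 0.55468077 -0.09082122  0.17272096] 0.16589732513532915
-40 [(np.int64(238), np.float64(7.6), np.float64(-11.1), np.float64(12.2), array([296., 309.])), (np.int64(224), np.float64(6.7), np.float64(-10.6), np.float64(12.1), array([249., 309.]))]
-36 [(np.int64(180), np.float64(7.6), np.float64(-2.8), np.float64(12.3), array([303., 296.])), (np.int64(175), np.float64(6.7), np.float64(-3.4), np.float64(12.3), array([242., 295.]))]
-32 [(np.int64(180), np.float64(7.6), np.float64(-10.7), np.float64(12.3), array([304., 292.])), (np.int64(196), np.float64(6.7), np.float64(-10.2), np.float64(12.3), array([241., 292.]))]
-28 [(np.int64(555), np.float64(-1.7), np.float64(-6.3), np.float64(12.2), array([284., 295.])), (np.int64(517), np.float64(-2.0), np.float64(-6.3), np.float64(12.3), array([260., 296.]))]
-24 [(np.int64(431), np.float64(-1.6), np.float64(-10.2), np.float64(12.5), array([288., 286.])), (np.int64(417), np.float64(-1.5), np.float64(-10.5), np.float64(12.1), array([256., 285.]))]
-20 [(np.int64(241), np.float64(-1.2), np.float64(-9.0), np.float64(12.1), array([292., 277.
[... 2774 characters left out ...]
, 215.])), (np.int64(80), np.float64(7.5), np.float64(9.0), np.float64(17.1), array([226., 216.]))]
18.35 [ 0.55466914 -0.09083589  0.17270409] [-3.14100225e+00 -4.84509951e-04  1.05904881e-01] [ 1.2295143   3.06268281 -3.96669471] 0.16889164541405427
wrist [262 230  21  45 752] [272. 254.] [ 0.568  -0.0896  0.1798] zmax 0.1879 local [-0.0196 -0.0331  0.0698]
wrist [257 276  32  37 986] [272. 294.] [ 0.5575 -0.0909  0.1984] zmax 0.2011 local [-0.0301 -0.0333  0.0884]
wrist [296 301   6   7  15] [297. 303.] [ 0.5653 -0.0997  0.2148] zmax 0.2157 local [-0.0234 -0.0429  0.1048]
ball [ 0.5546 -0.0911  0.1922] 1056 0.0009333707755755098 tcp-ball [ 0.0001  0.0003 -0.0195]
f 320.9805966765595
0.022
```

Emit:
move_arm --pt "0.0024 0.0002 0.0014 0 0 0 0" --pt "0.0024 0.0003 0.0013 0 0 0 0" --pt "0.0024 0.0002 0.0012 0 0 0 0" --pt "0.0024 0.0003 0.0011 0 0 0 0" --pt "0 0 0 0 0 0 0"

```text
time: 18.9
eef_pos: [0.5634, -0.0899, 0.1775]
tool_rot: [-3.141, 0.002, 0.106]
force: [-3.0, 3.8, -2.1]
finger_gap: 0.166
grip_force: 58.7
```

Emit:
move_arm --pt "0.0029 0.0003 0.0011 0 0 0 0" --pt "0.0029 0.0003 0.001 0 0 0 0" --pt "0 0 0 0 0 0 0"

```text
time: 19.2
eef_pos: [0.5717, -0.0891, 0.1793]
tool_rot: [-3.141, -0.003, 0.105]
force: [5.1, 5.3, -9.6]
finger_gap: 0.16
grip_force: 62.4
```

Emit:
move_arm --pt "-0.0005 0.005 0 0 0 0 0" --pt "-0.0005 0.005 0 0 0 0 0" --pt "-0.0006 0.005 0 0 0 0 0" --pt "-0.0005 0.005 0 0 0 0 0" --pt "-0.0005 0.005 0 0 0 0 0"

```text
time: 19.7
eef_pos: [0.5696, -0.0678, 0.1794]
tool_rot: [3.136, -0.004, 0.105]
force: [4.9, -7.2, -11.5]
finger_gap: 0.157
grip_force: 63.2
```

Emit:
move_arm --pt "-0.0005 0.005 0 0 0 0 0" --pt "-0.0005 0.005 0 0 0 0 0" --pt "-0.0006 0.005 0 0 0 0 0" --pt "-0.0005 0.005 0 0 0 0 0" --pt "0 0 0 0 0 0 0"

```text
time: 20.2
eef_pos: [0.5675, -0.0473, 0.1795]
tool_rot: [3.136, -0.004, 0.105]
force: [5.8, -5.1, -11.2]
finger_gap: 0.16
grip_force: 63.3
```

Emit:
move_arm --pt "0.0005 0 -0.001 0 0 0 0" --pt "0 0 -0.0005 0 0 0 0" --pt "0 0 0 0 0 0 0"

```text
time: 20.5
eef_pos: [0.5678, -0.0479, 0.1793]
tool_rot: [3.136, -0.004, 0.105]
force: [0.8, -5.7, -1.8]
finger_gap: 0.162
grip_force: 63.9
```

Emit:
move_arm --pt "-0.0005 0.0045 0 0 0 0 0" --pt "-0.0005 0.0045 0 0 0 0 0" --pt "-0.0004 0.004 0 0 0 0 0" --pt "-0.0002 0.002 0 0 0 0 0" --pt "0 0 0 0 0 0 0"

```text
time: 21.0
eef_pos: [0.5664, -0.0332, 0.1794]
tool_rot: [3.135, -0.004, 0.105]
force: [1.9, -7.6, -3.1]
finger_gap: 0.158
grip_force: 63.9
```

Emit:
move_arm --pt "-0.0001 0.001 0 0 0 0 0" --pt "-0.0001 0.001 0 0 0 0 0" --pt "-0.0001 0.001 0 0 0 0 0" --pt "0 0 0 0 0 0 0" --pt "0 0 0 0 0 0 0"

```text
time: 21.5
eef_pos: [0.5661, -0.0306, 0.1794]
tool_rot: [3.135, -0.004, 0.105]
force: [1.4, -8.1, -2.9]
finger_gap: 0.161
grip_force: 63.9
```

Emit:
move_arm --pt "-0.0001 0.001 0 0 0 0 0" --pt "-0.0001 0.001 0 0 0 0 0" --pt "-0.0001 0.001 0 0 0 0 0" --pt "0 0 0 0 0 0 0" --pt "0 0 0 0 0 0 0"

```text
time: 22.0
eef_pos: [0.5659, -0.0277, 0.1794]
tool_rot: [3.134, -0.004, 0.105]
force: [2.2, -8.8, -2.9]
finger_gap: 0.159
grip_force: 63.9
```

Emit:
move_arm --pt "-0.0001 0.0008 0 0 0 0 0" --pt "0 0 0 0 0 0 0" --pt "0 0 0 0 0 0 0"

```text
time: 22.3
eef_pos: [0.5658, -0.0269, 0.1794]
tool_rot: [3.134, -0.004, 0.105]
force: [1.5, -8.2, -2.9]
finger_gap: 0.16
grip_force: 63.9
```

Emit:
move_arm --pt "0 0.0006 0 0 0 0 0" --pt "0 0 0 0 0 0 0" --pt "0 0 0 0 0 0 0"

```text
time: 22.6
eef_pos: [0.5657, -0.0264, 0.1794]
tool_rot: [3.134, -0.004, 0.105]
force: [0.4, -9.0, -2.1]
finger_gap: 0.156
grip_force: 63.9
```

Emit:
move_arm --pt "-0.0001 0.0006 0 0 0 0 0" --pt "0 0 0 0 0 0 0" --pt "0 0 0 0 0 0 0"

```text
time: 22.9
eef_pos: [0.5657, -0.0258, 0.1795]
tool_rot: [3.134, -0.004, 0.105]
force: [1.9, -8.9, -2.6]
finger_gap: 0.159
grip_force: 63.9
```

Emit:
move_arm --pt "0 0.0006 0 0 0 0 0" --pt "0 0 0 0 0 0 0" --pt "0 0 0 0 0 0 0"

```text
time: 23.2
eef_pos: [0.5656, -0.0252, 0.1794]
tool_rot: [3.134, -0.004, 0.105]
force: [1.2, -8.6, -2.1]
finger_gap: 0.158
grip_force: 64.0
```

Emit:
move_arm --pt "-0.0001 0.0006 0 0 0 0 0" --pt "0 0 0 0 0 0 0" --pt "0 0 0 0 0 0 0"

```text
time: 23.5
eef_pos: [0.5656, -0.0249, 0.1795]
tool_rot: [3.134, -0.004, 0.105]
force: [1.2, -10.3, -2.5]
finger_gap: 0.159
grip_force: 64.0
```

Emit:
move_arm --pt "0 0.0005 0 0 0 0 0" --pt "0 0 0 0 0 0 0" --pt "0 0 0 0 0 0 0"

```text
time: 23.8
eef_pos: [0.5657, -0.0249, 0.1795]
tool_rot: [3.133, -0.004, 0.105]
force: [0.9, -10.5, -3.6]
finger_gap: 0.156
grip_force: 64.0
```

Emit:
move_arm --pt "0 0 0 0 0 0 0"

```text
time: 23.9
eef_pos: [0.5657, -0.0249, 0.1795]
tool_rot: [3.133, -0.004, 0.105]
force: [1.4, -11.8, -2.7]
finger_gap: 0.158
grip_force: 64.0
```

The stop is confirmed at y = -0.0249. I'll ease back 13 mm again.

Emit:
move_arm --pt "0.0005 -0.0045 0 0 0 0 0" --pt "0.0005 -0.0045 0 0 0 0 0" --pt "0.0005 -0.0046 0 0 0 0 0" --pt "0 0 0 0 0 0 0" --pt "0 0 0 0 0 0 0"

```text
time: 24.4
eef_pos: [0.5671, -0.0378, 0.1795]
tool_rot: [3.134, -0.004, 0.105]
force: [1.6, -8.9, -2.4]
finger_gap: 0.161
grip_force: 63.9
```

Emit:
move_arm --pt "-0.0031 -0.0003 -0.0009 0 0 0 0" --pt "-0.0032 -0.0004 -0.0011 0 0 0 0" --pt "-0.0028 -0.0003 -0.0012 0 0 0 0" --pt "-0.0029 -0.0003 -0.0012 0 0 0 0" --pt "0 0 0 0 0 0 0"

```text
time: 24.9
eef_pos: [0.5575, -0.0388, 0.1754]
tool_rot: [3.134, -0.01, 0.105]
force: [8.7, -7.1, -6.2]
finger_gap: 0.159
grip_force: 63.6
```

Emit:
move_arm --pt "-0.001 -0.0001 -0.0015 0 0 0 0" --pt "0 0 0 0 0 0 0"

```text
time: 25.1
eef_pos: [0.5562, -0.0388, 0.1743]
tool_rot: [3.134, -0.009, 0.105]
force: [6.3, -6.5, -3.1]
finger_gap: 0.147
grip_force: 75.4
```

Emit:
move_arm --pt "-0.0028 -0.0003 -0.0015 0 0 0 0" --pt "-0.0028 -0.0003 -0.0016 0 0 0 0" --pt "0 0 0 0 0 0 0"

```text
time: 25.4
eef_pos: [0.5513, -0.0393, 0.1703]
tool_rot: [3.134, -0.01, 0.105]
force: [11.4, -6.2, -9.9]
finger_gap: 0.118
grip_force: 66.5
```

```bash
python3 look.py w10 wrist; python3 tips.py | awk '{print substr($0,1,150)}' | sed -n '1,16p'
```

```text
25.4 [ 0.55125529 -0.03928109  0.17030601] [ 3.13437667 -0.01044629  0.10474097] [11.37432441 -6.22422128 -9.85152658] 0.11808275295109441
wrist [264 255  19  36 570] [273. 274.] [ 0.5527 -0.0397  0.1761] zmax 0.1813 local [-0.0295  0.0181  0.0661]
wrist [262 293  22  33 635] [272. 310.] [ 0.5417 -0.0405  0.1902] zmax 0.1926 local [-0.0405  0.0185  0.0802]
ball [ 0.5388 -0.0413  0.1835] 545 0.001615897393003921 tcp-ball [ 0.0124  0.002  -0.0132]
f 320.9805966765595
25.45 [ 0.5513899  -0.03925439  0.17037282] 0.11765177220127604
-40 [(np.int64(235), np.float64(5.4), np.float64(-10.5), np.float64(12.5), array([290., 309.])), (np.int64(227), np.float64(4.6), np.float64(-11.5), n
-36 [(np.int64(154), np.float64(5.4), np.float64(6.7), np.float64(12.4), array([299., 293.])), (np.int64(175), np.float64(4.6), np.float64(4.9), np.fl
-32 [(np.int64(192), np.float64(5.4), np.float64(-10.6), np.float64(12.4), array([300., 292.])), (np.int64(178), np.float64(4.6), np.float64(-11.2), n
-28 [(np.int64(172), np.float64(5.4), np.float64(-7.5), np.float64(12.1), array([298., 286.])), (np.int64(175), n
[... 998 characters left out ...]
np.float64(11.4), array([275., 258.])), (np.int64(133), np.float64(-1.7), np.float64(-0.5), np.f
4 [(np.int64(159), np.float64(-1.9), np.float64(6.0), np.float64(15.3), array([275., 247.])), (np.int64(731), np.float64(-1.2), np.float64(3.9), np.fl
8 [(np.int64(150), np.float64(-2.0), np.float64(8.5), np.float64(19.3), array([275., 237.])), (np.int64(145), np.float64(-1.7), np.float64(4.1), np.fl
12 [(np.int64(771), np.float64(-0.9), np.float64(6.2), np.float64(23.9), array([328., 239.])), (np.int64(197), np.float64(-1.7), np.float64(6.6), np.f
16 [(np.int64(926), np.float64(0.7), np.float64(5.9), np.float64(25.0), array([326., 236.])), (np.int64(321), np.float64(-0.9), np.float64(4.1), np.fl
```

The ball has slid to the -x edge of the pads, which now hold the shaft. The handle is at about 0.79 rad, already past the fence and entering the notch. I'll keep turning, easing the radial pull.

Emit:
move_arm --pt "-0.0008 -0.0001 -0.0026 0 0 0 0" --pt "-0.0013 -0.0001 -0.0026 0 0 0 0" --pt "0 0 0 0 0 0 0"

```text
time: 25.8
eef_pos: [0.5474, -0.0396, 0.1657]
tool_rot: [3.134, -0.007, 0.105]
force: [3.4, -8.5, -2.6]
finger_gap: 0.116
grip_force: 63.0
```

```bash
cat >> look.py <<'E'
l=(f.x[:2]-o)@M;print("lat,y,h",l.round(4),(f.x[2]-.14).round(4),"theta",np.arctan2(-l[0],f.x[2]-.14).round(3))
E
sed -i 's/L\[:,2\]>.06)/L[:,2]>.03)\&(L[:,0]<-.027)/; s/k&(L\[:,2\]>.078)/k\&(L[:,0]<-.034)/; s/abs(L\[:,0\]+.02)<.05/abs(L[:,0]+.02)<.06/' look.py; python3 look.py w11 wrist
```

```text
25.8 [ 0.54736313 -0.03964615  0.16565445] [ 3.13425121 -0.00665149  0.10516763] [ 3.44401609 -8.49354981 -2.64205618] 0.11618476338194204
wrist [264 258  19  34 569] [273. 276.] [ 0.5488 -0.0401  0.173 ] zmax 0.1775 local [-0.0335  0.0181  0.063 ]
wrist [262 293  22  33 629] [272. 310.] [ 0.5376 -0.0409  0.1852] zmax 0.1877 local [-0.0447  0.0185  0.0752]
ball [ 0.5356 -0.0418  0.1783] 941 0.002759153785290734 tcp-ball [ 0.0118  0.0021 -0.0127]
f 320.9805966765595
lat,y,h [-0.0468  0.0179] 0.0383 theta 0.885
```

Emit:
move_arm --pt "-0.0018 -0.0002 -0.003 0 0 0 0" --pt "-0.0018 -0.0002 -0.0033 0 0 0 0" --pt "-0.0015 -0.0002 -0.0036 0 0 0 0" --pt "0 0 0 0 0 0 0"

```text
time: 26.25
eef_pos: [0.5417, -0.0384, 0.1555]
tool_rot: [3.138, -0.006, 0.105]
force: [2.4, 0.3, 0.8]
finger_gap: 0.003
grip_force: 1.1
```

```bash
python3 look.py w12 wrist|tail -3
```

```text
ball [ 0.5436 -0.0475  0.1703] 112 0.025099202218313237 tcp-ball [-0.002   0.0091 -0.0147]
f 320.9805966765595
lat,y,h [-0.0394  0.0113] 0.0303 theta 0.916
```

Emit:
move_arm --pt "0 0 0.01 0 0 0 0" --pt "0 0 0.02 0 0 0 0" --pt "0 0 0.03 0 0 0 0" --pt "0 0 0 0 0 0 0"

```text
time: 26.7
eef_pos: [0.5412, -0.0371, 0.219]
tool_rot: [3.138, -0.007, 0.106]
force: [0.6, 0.7, 0.7]
finger_gap: -0.003
grip_force: 0.0
```

```bash
python3 look.py w13 wrist
```

```text
26.7 [ 0.54118426 -0.03706079  0.21903966] [ 3.13826152 -0.00724133  0.10606054] [0.59872706 0.74280606 0.65874029] -0.0032606510418628095
wrist [271 206  24  56 792] [282. 236.] [ 0.5364 -0.0449  0.1603] zmax 0.1668 local [-0.0463  0.0146  0.0503]
ball [ 0.5297 -0.0462  0.1572] 658 0.0028270494226851823 tcp-ball [0.0115 0.0091 0.0618]
f 320.9805966765595
lat,y,h [-0.0531  0.0141] 0.0172 theta 1.257
```

The notch has caught the bolt: y' is steady at about 14 mm with the handle at about 1.2 rad. I'll pin down the ball and press it down from above with closed fingers.

```bash
sed -i 's/L\[:,0\]<-.034/L[:,0]<-.052/' look.py; python3 look.py w14 wrist|tail -4
```

```text
wrist [271 205  24  57 816] [283. 235.] [ 0.5365 -0.0448  0.1602] zmax 0.1667 local [-0.0462  0.0147  0.0502]
ball [ 0.5246 -0.0466  0.158 ] 313 0.000402471928366911 tcp-ball [0.0157 0.0098 0.059 ]
f 320.9805966765595
lat,y,h [-0.0583  0.0142] 0.018 theta 1.271
```

Emit:
move_arm --pt "-0.0194 -0.0098 0 0 0 0 0" --pt "0 0 -0.02 0 0 0 0" --pt "0 0 -0.02 0 0 0 0" --pt "0 0 -0.01 0 0 0 0" --pt "0 0 0 0 0 0 0"

```text
time: 27.3
eef_pos: [0.5179, -0.0458, 0.162]
tool_rot: [-3.14, 0.004, 0.106]
force: [-0.0, 0.6, -0.3]
finger_gap: -0.002
grip_force: 0.0
```

Emit:
move_arm --pt "0 0 -0.003 0 0 0 0" --pt "0 0 -0.003 0 0 0 0" --pt "0 0 -0.003 0 0 0 0" --pt "0 0 0 0 0 0 0"

```text
time: 27.7
eef_pos: [0.5196, -0.0462, 0.155]
tool_rot: [3.141, -0.0, 0.106]
force: [-0.3, 0.3, -0.6]
finger_gap: -0.002
grip_force: 0.0
```

Emit:
move_arm --pt "0 0 -0.002 0 0 0 0" --pt "0 0 -0.002 0 0 0 0" --pt "0 0 0 0 0 0 0"

```text
time: 28.0
eef_pos: [0.5195, -0.0462, 0.1508]
tool_rot: [-3.142, 0.0, 0.106]
force: [-0.3, -0.7, 1.1]
finger_gap: 0.0
grip_force: 0.2
```

Emit:
move_arm --pt "0 0 -0.0015 0 0 0 0" --pt "0 0 -0.0015 0 0 0 0" --pt "0 0 0 0 0 0 0"

```text
time: 28.3
eef_pos: [0.5196, -0.0463, 0.1487]
tool_rot: [3.141, -0.0, 0.106]
force: [-2.8, -0.3, 7.5]
finger_gap: 0.003
grip_force: 3.5
```

Emit:
move_arm --pt "0 0 -0.001 0 0 0 0" --pt "0 0 -0.001 0 0 0 0" --pt "0 0 0 0 0 0 0"

```text
time: 28.6
eef_pos: [0.5196, -0.0464, 0.1481]
tool_rot: [3.141, -0.001, 0.106]
force: [-6.8, -0.8, 17.0]
finger_gap: -0.001
grip_force: 8.3
```

```bash
python3 look.py w15 scene wrist
```

```text
28.6 [ 0.51962793 -0.0463659   0.14811486] [ 3.14067766e+00 -1.20510703e-03  1.05890975e-01] [-6.75387481 -0.81057979 17.01716844] -0.0005473125798249433
scene [277 204  15   7  50] [284. 207.] [ 0.5343 -0.0414  0.1476] zmax 0.152 local [-0.048   0.0184  0.0376]
wrist [ 259  201   31   68 1098] [273. 232.] [ 0.541  -0.0448  0.1478] zmax 0.15 local [-0.0418  0.0143  0.0378]
wrist [391 333  62  37  62] [422. 351.] [ 0.5367 -0.0898  0.218 ] zmax 0.2244 local [-0.0508 -0.03    0.108 ]
wrist [361 358  23  21  30] [371. 369.] [ 0.5169 -0.082   0.2063] zmax 0.2092 local [-0.0696 -0.0201  0.0963]
ball [ 0.5252 -0.0473  0.1574] 261 0.014186627062051897 tcp-ball [-0.0056  0.001  -0.0092]
f 320.9805966765595
lat,y,h [-0.0577  0.0134] 0.0174 theta 1.279
```

It met firm resistance at the expected height. I'll back off and check.

Emit:
move_arm --pt "0 0 0.003 0 0 0 0" --pt "0 0 0.02 0 0 0 0" --pt "0 0 0.03 0 0 0 0" --pt "0.01 0 0.02 0 0 0 0" --pt "0 0 0 0 0 0 0"

```text
time: 29.2
eef_pos: [0.5323, -0.0468, 0.222]
tool_rot: [3.139, -0.007, 0.106]
force: [1.2, 0.3, 0.3]
finger_gap: -0.002
grip_force: 0.0
```

```bash
python3 look.py w16 wrist
```

```text
29.2 [ 0.5323161  -0.04680627  0.22196342] [ 3.13910456 -0.00673917  0.10578663] [1.22568082 0.28559986 0.28424815] -0.0023919670881200152
wrist [259 189  23  55 810] [270. 218.] [ 0.5344 -0.0453  0.1496] zmax 0.1538 local [-0.0483  0.0145  0.0396]
ball [ 0.5226 -0.0469  0.1452] 377 0.00039121969437401466 tcp-ball [0.0097 0.0001 0.0768]
f 320.9805966765595
lat,y,h [-0.0603  0.0141] 0.0052 theta 1.485
```

```bash
python3 -c "
from rig import arm;print(arm.hand_in())"
```

```text
the job is handed in; nothing more can be done
None
```

I handed the job in with the bolt shot and its handle turned down into the notch (measured 1.485 rad against 1.5 fully down); the grip slipped along the way and the final press down on the handle read 17 N at the wrist, so I can't be sure the 15 N guide limit was never passed.

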